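# Feeding dish on its pegs, hand perch held out for the budgie

## Task

Get the budgie's landing place ready: first seat the steel feeding dish (the cup with the oblong foot plate) fully down on the two pegs of its wooden stand and let go of it. Then take the hand perch by its square handle, draw it out of the sloping holder, turn it level and finish while still holding it there, still, with the middle of its round bamboo bar over the dish and about 15 cm above the cup's rim. Leave the dish seated and the other things on the table where they are.

Things in the scene. Friction and masses are not known exactly. Their poses are not given: they have to be found in the camera images.
- dish: Loose steel feeding dish, about 140 g: round cup, outside 58 mm (bottom) to 60 mm (rim), wall 3 mm, on a foot plate 50 (x) by 124 (y) by 6 mm with two 12 mm square through holes on its y axis, 46 mm either side of the centre. Origin: centre of the underside; z up, rim at 46 mm. Starts on the table. Grip the cup from above, closing along x. Fits the stand either way round.
- stand: Fixed wooden stand: block 90 (x) by 150 (y) by 18 mm high; two upright steel pegs, 8 mm diameter, on its y axis 46 mm either side of the centre, 20 mm above the block, the top 7 mm tapering to 3 mm. Origin: centre of the underside; z up. May stand left or right of the dish.
- stand_seat (a point): Centre of the stand's top face, 18 mm above the table. With the dish seated, the dish's origin lies here (2 mm play) and its y axis is along the stand's y axis.
- perch: Loose hand perch, about 70 g: round bamboo bar, 14 mm diameter, 110 mm long, then a square handle 22 x 22 x 100 mm. Origin: bar's free end; z along the perch to the handle (bar 0-110 mm, handle 110-210), x, y square to the handle faces. Starts in the holder, bar down, z rising at 45 degrees towards the robot (holder's -x), y level, x up and away; 80 mm of handle stick out.
- perch_mid (a point): Middle of the round bamboo bar, 55 mm from its free end.
- perch_grip (a point): A good place to grip the handle: on the perch's axis, 170 mm from the bar's free end, 40 mm from the handle's end and about 40 mm out of the holder's mouth. Axes as perch; close along perch y.
- holder: Fixed white plastic holder: foot plate 150 (x) by 75 (y) by 8 mm and a square sleeve, 33 mm outside, 130 mm deep, rising at 45 degrees towards the holder's -x. The perch fits with 1.5 mm play a side and is clear once drawn 130 mm along its own z. Origin: centre of the underside; z up.
- holder_mouth (a point): Centre of the sleeve's open end, 112 mm above the table.
- ramekin: Bystander: beige ceramic ramekin, 82 mm across, 42 mm high; origin centre of underside.
- spare_cup: Bystander: plain round steel cup without foot plate, 64 mm across, 40 mm high; origin centre of underside.
- rattle: Bystander: orange rattle standing upright, 42 mm across, 67 mm high; origin centre of underside.
- swing: Bystander: bamboo swing lying flat, bar 112 mm along y with two wires meeting 100 mm away along x; 12 mm high; origin under the middle of the bar.
- seed_jar: Bystander: closed beige jar, 72 mm across, 110 mm high; origin centre of underside.
- soap_block: Bystander: white mineral block 60 x 35 x 30 mm; origin centre of underside.
Mind the look-alikes: they are no part of the job. Leave any green or white look-alike of the perch alone. What is shaped like the dish but red is not meant.

How it is judged (in metres and radians):
On the way, in this order (a step that is already met when the one before it is completed fails the run):
1. the dish sits fully down on the stand's pegs and has been let go, the perch still in its holder (horizontal distance between dish and stand_seat below 0.005 m and z of dish in the frame of stand_seat between -0.003 and 0.003 m and angle between the y axis of dish and the y axis of stand, either way round below 0.15 rad and angle between dish's own z axis and vertical below 0.06 rad and contact force between dish and the fingers below 0.1 N and linear speed of dish below 0.02 m/s), for 0.2 s.
2. the perch has been drawn out of the holder in the gripper (height (world z) of perch above 0.115 m and contact force between perch and the fingers above 1 N), for 0.2 s.
At the end, for the whole second after the job is handed in: Dish on its pegs (5 mm sideways, 3 mm in height, 0.15 rad turn, 0.06 rad tilt), not gripped; perch held in the fingers, touching neither holder nor dish, at rest, level within 0.2 rad, the middle of its bar within 50 mm of the dish centre seen from above and 140 to 300 mm above the table (horizontal distance between dish and stand_seat below 0.005 m and z of dish in the frame of stand_seat between -0.003 and 0.003 m and angle between the y axis of dish and the y axis of stand, either way round below 0.15 rad and angle between dish's own z axis and vertical below 0.06 rad and contact force between dish and the fingers below 0.1 N and angle between perch's own z axis and vertical between 1.3708 and 1.7708 rad and horizontal distance between perch_mid and dish below 0.05 m and height (world z) of perch_mid between 0.14 and 0.3 m and contact force between perch and the fingers above 1 N and contact force between perch and holder below 0.1 N and contact force between perch and dish below 0.1 N and linear speed of perch below 0.03 m/s and angular speed of perch below 0.2 rad/s); the arm keeps its last pose, push and grip.
It fails at once if a bystander (ramekin, spare cup, rattle, swing, seed jar or mineral block) is moved more than 30 mm (distance of any of ramekin, spare_cup, rattle, swing, seed_jar, soap_block from where it was at the start of the episode above 0.03 m).
It also fails if it takes over 58 s, if anything falls off the work surface, if the arm or the gripper's body presses on something with over 40 N, if the wrist force passes 120 N, or if a joint passes its speed limit or range.

## Robot

A 6-joint arm with a two-finger parallel gripper is mounted at the origin on the work surface. World frame = base frame: x ahead of the robot, y to its left, z up, the work surface at z = 0. Lengths are in m, angles in degrees, forces in N, time in s.
With the tool pointing down it reaches from about 0.325 to 0.75 m from the base axis. Payload 7.6 kg.
Tool frame: the origin (TCP) lies at the centre of the arm's flange, where the gripper is bolted on; the fingertips stand 173 mm ahead of it and the grasp point (between the pads) lies 155 mm ahead of it; z points along the fingers, y is the line along which they close (so a half turn about z gives the same grasp; the last joint's range is limited). The gripper opens to 85 mm and grips with 20 to 120 N. Pads are 22 mm wide; open, the fingers measure 114 mm over their backs; the gripper's body (76 mm by 85 mm) begins 54 mm behind the grasp point. The pads swing forward as they close: fully open they stand 13 mm farther back than shut.
Start: joints at [73.035, 2.991, 80.254, -0, 96.75, -4.028], TCP at [0.118, 0.512, 0.405] pointing down, gripper open.
Joint ranges: [-166.34, 166.34], [-52.06, 124.39], [6.96, 135.62], [-60.46, 240.46], [14.63, 156.25], [-167.68, 167.68]. Speed limits (degrees/s): [147.25, 147.25, 172.46, 180, 180, 180].

## Interface

Orientations are given as a 3x3 rotation matrix whose columns are the frame's x, y, z axes.
In Python, from cell import manip gives the robot as it stands.
- The arm moves only by the shell command python3 -m jog 'ROWS' [FORCE]. ROWS is JSON, a list of rows, each an object with "hand": the finger opening in m, from 0 to 0.0854; "dp": the shift along the tool's x, y, z in m, a list of three; "twist": the turn about the tool's z in rad. A call has 1 to 10 rows; each row shifts and turns the commanded pose from where the row before left it, along the tool's axes as they then stand; what a row does not reach is not made up. A row lasts 1/12 s, in which the tool goes at most 41.7 mm and 7.16 degrees, less where a joint would pass 70% of its speed; a pose out of reach is approached as far as the arm can. A call with a gripper value outside its range is refused whole. The fingers move at their own pace and stop on an object; FORCE is the grip in N (left out, the last holds). Time passes only in rows, so rows that do not move let the fingers close. It gives the time, the measured TCP pose, the force, the opening and the grip force at its end, in the units of the state.
- manip.read_state(): the state, without advancing time (a new reading comes with each control period).
- manip.capture(name): name is "scene" or "side" or "wrist"; returns the picture (384x512x3 uint8, blue, green, red); there is no depth.
- manip.camera_model(name): a dict with "fx", "fy", "cx", "cy" (pixels), "pose" (4x4, takes a point from camera to world coordinates). Camera axes: x right, y down, z forward; pixel columns grow to the right and rows downward; lengths in m; the calibration is good to about 2 mm. The wrist camera is an equidistant fisheye: a pixel r from the principal point sees the ray r / f radians off the axis. A picture is of the moment at which its call begins: read the wrist's pose just before it. camera_model takes no time and is no camera call; for the wrist camera it gives the pose at the moment of the call.
- manip.close_job(): hands the job in; it is judged then, once.
The state is a dict: "time_s": time; "q": joint angles; "joint_velocities": joint speeds; "effort": joint torques, N m; "tcp_pos": TCP position; "tcp_rot": TCP orientation; "force": force on the tool from outside, world axes, zero at the start; "wrist_torque": the same for the moment, N m; "gripper_width": opening from 0.0 (shut) to 1.0 (fully open); "finger_force": force on a finger pad.
Only numpy, scipy, OpenCV 4.12 (cv2) and the standard library are available. Lean on these libraries where they do the work, as an engineer would, in place of code of your own. Each camera call takes 0.05 s, during which the arm holds its last target. There are 200 camera calls.

## Working session

There is one attempt and no reset: what is moved stays moved. The work goes in short steps, Python scripts to look and compute and a shell command to move; the robot and the scene stay as the last step left them, time stands still between calls to the robot, and variables do not carry over. Pictures are saved under pics/ and viewed, at most 10 in all, crops included, and the job is handed in when it is done.

```bash
ls; mkdir -p pics
python3 - <<'E'
from cell import manip
import cv2,numpy as np
np.set_printoptions(precision=4,suppress=True)
for n in ("scene","side"):
    m=manip.camera_model(n); print(n,m["fx"],m["cx"],m["cy"]);print(np.array(m["pose"]))
    im=manip.capture(n); cv2.imwrite(f"pics/{n}_raw.png",im); cv2.imwrite(f"pics/{n}0.png",cv2.resize(im,(800,600),interpolation=cv2.INTER_CUBIC))
m=manip.camera_model("wrist");print(m);im=manip.capture("wrist");cv2.imwrite("pics/wrist0.png",im)
s=manip.read_state();print(s)
E
```

```text
pics
scene 359.42903780999006 261.03566335309546 193.44139312074083
[[-0.7071  0.4395 -0.5539  1.2492]
 [ 0.707   0.4243 -0.5658  0.56  ]
 [-0.0136 -0.7917 -0.6107  0.8324]
 [ 0.      0.      0.      1.    ]]
side 402.43196805532074 260.5450991843111 187.4856322181293
[[ 0.7924 -0.4314  0.4312 -0.0574]
 [-0.6099 -0.565   0.5557 -0.9246]
 [ 0.0039 -0.7034 -0.7108  1.1295]
 [ 0.      0.      0.      1.    ]]
{'fx': 297.3186396354542, 'fy': 297.3186396354542, 'cx': 258.37205970178, 'cy': 194.0410911821386, 'pose': array([[ 0.2241,  0.9226,  0.314 ,  0.038 ],
       [ 0.9746, -0.2117, -0.0734,  0.5312],
       [-0.0013,  0.3225, -0.9466,  0.3718],
       [ 0.    ,  0.    ,  0.    ,  1.    ]])}
{'time_s': 0.15, 'q': array([73.0368,  3.0197, 80.2982,  0.0002, 96.748 , -4.028 ]), 'joint_velocities': array([-0.0994, -0.2178, -0.2119,  0.0341, -0.0637, -0.0082]), 'effort': array([  0.0012, -38.1954, -36.0422,  -0.0001,   0.0047,  -0.    ]), 'tcp_pos': array([0.1175, 0.5117, 0.4041]), 'tcp_rot': array([[-0.9746,  0.2238, -0.0003],
       [ 0.2238,  0.9746, -0.0011],
       [ 0.0001, -0.0011, -1.    ]]), 'force': array([-0.7762,  0.5458, -0.1357]), 'wrist_torque': array([ 0.0295, -0.0267,  0.0058]), 'finger_force': 0.0, 'gripper_width': 1.0021745033445248}
```

View pics/scene0.png

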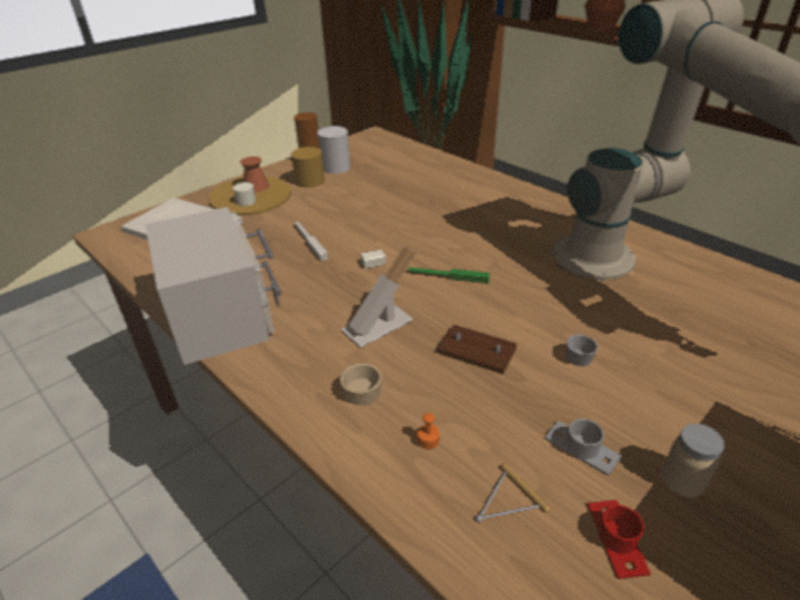

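View pics/side0.png

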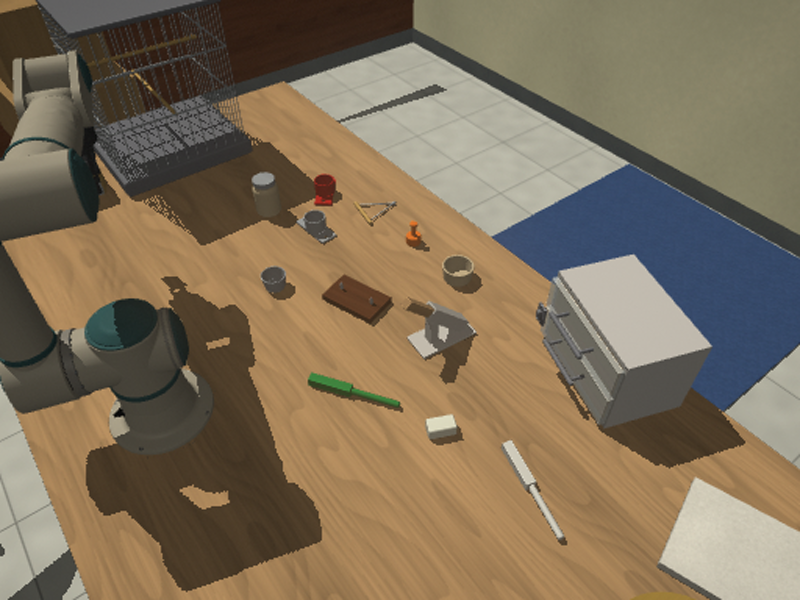

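The scene picture (800x600) could offer these as the dish:
- the steel cup on an oblong foot plate (585,445), which is my choice
- the plain spare cup (581,350)
- the red look-alike (620,535)

These could pass for the perch:
- the wooden handle in the holder (400,265), which is my choice
- the green one (450,273)
- the white one (310,240)

The stand is at (477,348). I'll check these choices in close crops.

Run:
```python
import cv2
a=cv2.imread("pics/scene_raw.png")[150:305,215:415]; cv2.imwrite("pics/sc.png",cv2.resize(a,(800,600) if 0 else None,fx=3.87,fy=3.87,interpolation=cv2.INTER_CUBIC) if 0 else cv2.resize(a[:150],(800,600),interpolation=cv2.INTER_CUBIC))
b=cv2.imread("pics/side_raw.png")[130:235,180:312]; cv2.imwrite("pics/sd.png",cv2.resize(b[:99],(792,594),interpolation=cv2.INTER_CUBIC))
```

```text
(no output)
```

View pics/sc.png

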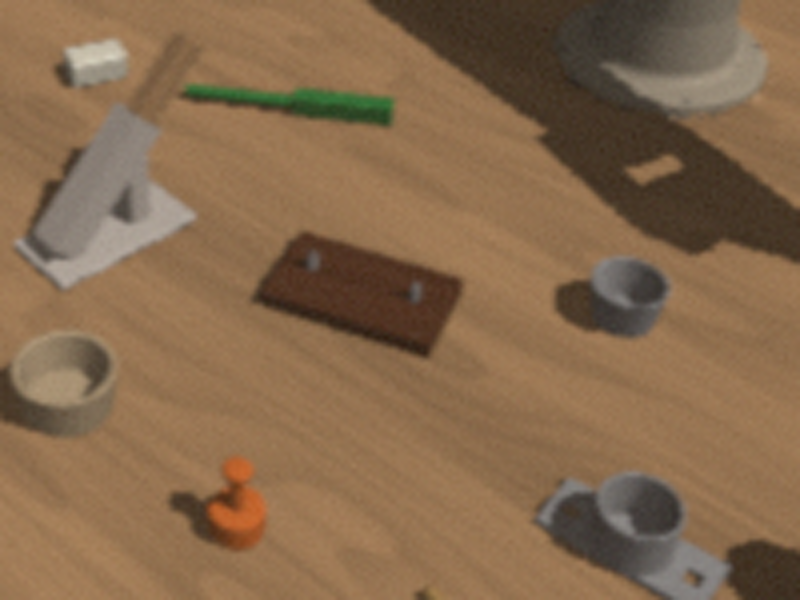

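View pics/sd.png

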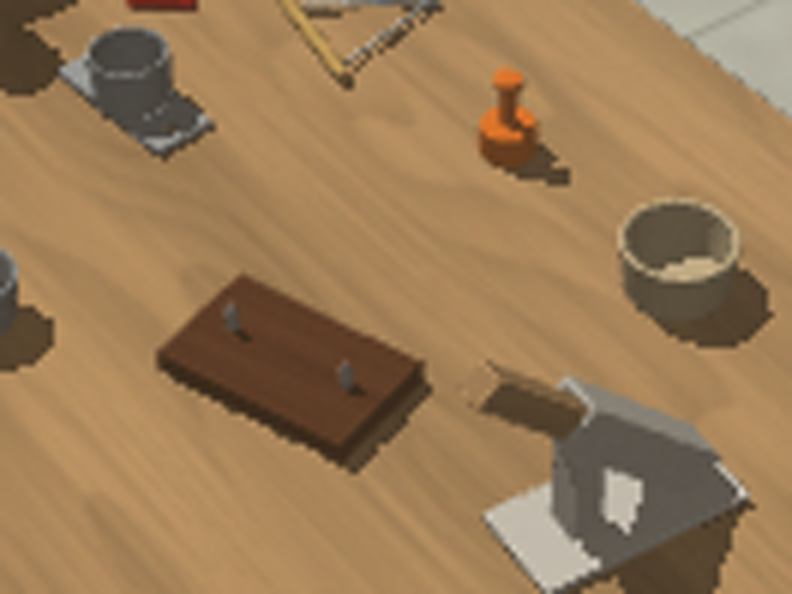

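The scene crop confirms the choice: grey cup on a plate with square holes, rim centre (640,508), visible hole (693,578). Stand peg tips are at (313,252) and (416,284). The holder's brown handle ends at (190,39). In the side crop the rim is at (129,55), the peg tips at (231,303) and (344,362), and the handle end at about (480,385). Next I'll fit poses.

```bash
cat > h.py <<'E'
from cell import manip
import numpy as np, cv2
from scipy.optimize import least_squares
np.set_printoptions(precision=4,suppress=True)
def proj(n,P):
    m=manip.camera_model(n);T=np.linalg.inv(np.array(m["pose"]));p=np.asarray(P,float)@T[:3,:3].T+T[:3,3]
    if n=="wrist":
        r=np.linalg.norm(p[:,:2],axis=1);th=np.arctan2(r,p[:,2]);return np.c_[m["cx"]+m["fx"]*th*p[:,0]/r,m["cy"]+m["fy"]*th*p[:,1]/r]
    return np.c_[m["fx"]*p[:,0]/p[:,2]+m["cx"],m["fy"]*p[:,1]/p[:,2]+m["cy"]]
def place(x,y,a,P):
    c,s=np.cos(a),np.sin(a);P=np.asarray(P,float);return np.c_[x+c*P[:,0]-s*P[:,1],y+s*P[:,0]+c*P[:,1],P[:,2]]
SC=lambda u:(np.array(u)+.5)/4-.5+[215,150]
SD=lambda u:(np.array(u)+.5)/6-.5+[180,130]
def fit(obs,x0,extra=None):
    def r(v):
        out=[]
        for n,pts,pix in obs:
            P=np.array(pts(v) if callable(pts) else pts);out.append((proj(n,place(*v[:3],P))-pix).ravel())
        return np.concatenate(out)
    s=least_squares(r,x0,loss="soft_l1");print("sol",s.x[:2],np.degrees(s.x[2]),s.x[3:],"rms",np.sqrt(np.mean(r(s.x)**2)));print(r(s.x).reshape(-1,2).round(1).tolist());return s.x
E
cat > fit1.py <<'E'
from h import *
pk=[[0,.046,.038],[0,-.046,.038],[0,.046,.018],[0,-.046,.018]]
co=[[.045,.075,.018],[.045,-.075,.018],[-.045,-.075,.018],[-.045,.075,.018]]
def back(n,u,z):
    m=manip.camera_model(n);T=np.array(m["pose"]);d=T[:3,:3]@[(u[0]-m["cx"])/m["fx"],(u[1]-m["cy"])/m["fy"],1];return (T[:3,3]+d*(z-T[2,3])/d[2])[:2]
for k,(a,b) in {"stand tips":[((313,252),(231,303)),((416,284),(344,362))] and ((313,252),(344,362)) ,"stand tip2":((416,284),(231,303))}.items(): print(k,back("scene",SC(a),.038),back("side",SD(b),.038))
print("rim",back("scene",SC((640,508)),.046),back("side",SD((129,55)),.046))
p1=back("scene",SC((313,252)),.038);p2=back("scene",SC((416,284)),.038)
d=p2-p1;c=(p1+p2)/2;a=np.arctan2(d[1],d[0])-np.pi/2
fit([("scene",pk,SC([(416,284),(313,252),(416,302),(313,270)])),("side",pk,SD([(231,303),(344,362),(234,331),(347,390)]))],[*c,a])
print("plate",[back("scene",SC(u),.006) for u in [(538,518),(567,478),(730,568),(693,578)]],[back("side",SD(u),.006) for u in [(60,70),(165,155),(213,122)]])
print("foot",[back("scene",SC(u),.008) for u in [(15,243),(65,285),(197,213)]],[back("side",SD(u),.008) for u in [(483,517),(548,590),(748,498)]])
print("handle end",[back("scene",SC(u),.1686+.0078) for u in [(178,33),(202,45)]])
E
python3 fit1.py
```

```text
stand tips [ 0.529  -0.0235] [ 0.5256 -0.0273]
stand tip2 [0.5007 0.0636] [0.4983 0.0607]
rim [0.5836 0.3194] [0.5765 0.3111]
sol [0.5129 0.0184] 17.74261950385312 [] rms 0.5888691229130386
[[0.0, -0.5], [-0.0, -0.6], [-0.5, -0.5], [-0.3, -0.6], [-0.1, -0.3], [-0.0, -0.4], [-0.2, -1.3], [-0.3, -1.4]]
plate [array([0.6085, 0.26  ]), array([0.5626, 0.2543]), array([0.5525, 0.379 ]), array([0.5778, 0.3651])] [array([0.5501, 0.3724]), array([0.5603, 0.2442]), array([0.6073, 0.254 ])]
foot [array([ 0.6762, -0.2431]), array([ 0.682 , -0.1693]), array([ 0.534 , -0.1567])] [array([ 0.5327, -0.1624]), array([ 0.5286, -0.2311]), array([ 0.6717, -0.2493])]
handle end [array([ 0.5177, -0.1936]), array([ 0.5171, -0.1654])]
```

```bash
python3 -m jog '[{"twist":0.122},{"twist":0.122},{"twist":0.122},{"twist":0.122},{"twist":0.122},{"twist":0.122},{"twist":0.122},{"twist":0.122},{"twist":0.122},{"twist":0.122}]' 30
python3 -m jog '[{"dp":[-0.0158,0.0271,0.0046]},{"dp":[-0.0158,0.0271,0.0046]},{"dp":[-0.0158,0.0271,0.0046]},{"dp":[-0.0158,0.0271,0.0046]},{"dp":[-0.0158,0.0271,0.0046]},{"dp":[-0.0158,0.0271,0.0046]},{"dp":[-0.0158,0.0271,0.0046]},{"dp":[-0.0158,0.0271,0.0046]}]'
python3 -m jog '[{"dp":[-0.0158,0.0271,0.0046]},{"dp":[-0.0158,0.0271,0.0046]},{"dp":[-0.0158,0.0271,0.0046]},{"dp":[-0.0158,0.0271,0.0046]},{"dp":[-0.0158,0.0271,0.0046]},{"dp":[-0.0158,0.0271,0.0046]},{"dp":[-0.0158,0.0271,0.0046]},{"dp":[-0.0158,0.0271,0.0046]},{"dp":[0,0,0]},{"dp":[0,0,0]}]'
python3 - <<'E'
from h import *
print(manip.camera_model("wrist")["pose"]); im=manip.capture("wrist"); cv2.imwrite("pics/w1.png",im); cv2.imwrite("pics/w1b.png",cv2.resize(im,(800,600),interpolation=cv2.INTER_CUBIC))
s=manip.read_state();print(s["tcp_pos"],s["tcp_rot"],s["time_s"])
E
```

```text
[[ 0.2241  0.9226  0.3141  0.038 ]
 [ 0.9746 -0.2118 -0.0732  0.5313]
 [-0.0011  0.3225 -0.9466  0.3719]
 [ 0.      0.      0.      1.    ]]
[0.1175 0.5117 0.4042] [[-0.9746  0.2239 -0.0003]
 [ 0.2239  0.9746 -0.0009]
 [ 0.     -0.0009 -1.    ]] 0.2schema error: expected keys hand, dp, twist
schema error: expected keys hand, dp, twist
schema error: expected keys hand, dp, twist
```

View pics/w1b.png

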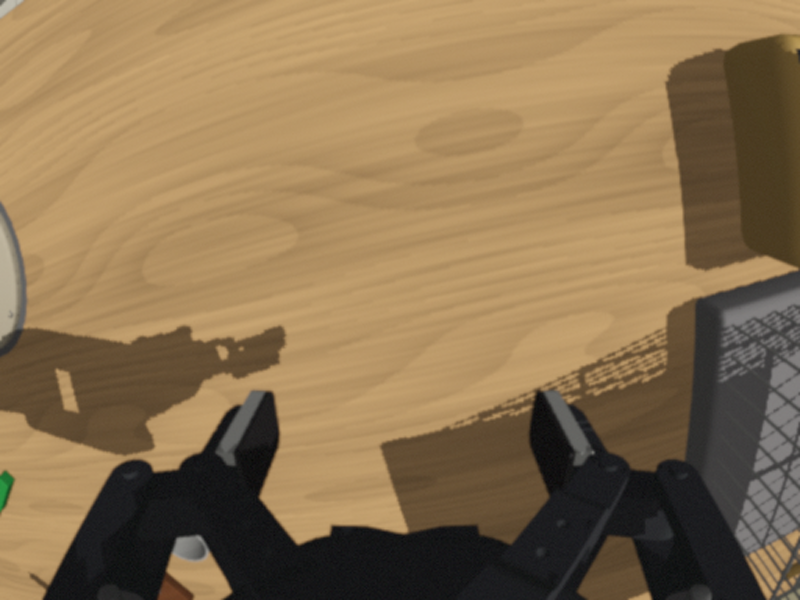

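The move was refused because every row needs all three keys. The wrist picture shows bare table, with the open fingers at (255,430) and (560,430). I'll retype the rows.

```bash
python3 -m jog '[{"hand":0.085,"dp":[0,0,0],"twist":0.122},{"hand":0.085,"dp":[0,0,0],"twist":0.122},{"hand":0.085,"dp":[0,0,0],"twist":0.122},{"hand":0.085,"dp":[0,0,0],"twist":0.122},{"hand":0.085,"dp":[0,0,0],"twist":0.122},{"hand":0.085,"dp":[0,0,0],"twist":0.122},{"hand":0.085,"dp":[0,0,0],"twist":0.122},{"hand":0.085,"dp":[0,0,0],"twist":0.122},{"hand":0.085,"dp":[0,0,0],"twist":0.122},{"hand":0.085,"dp":[0,0,0],"twist":0.122}]' 30
python3 -m jog '[{"hand":0.085,"dp":[-0.0158,0.0271,0.0046],"twist":0},{"hand":0.085,"dp":[-0.0158,0.0271,0.0046],"twist":0},{"hand":0.085,"dp":[-0.0158,0.0271,0.0046],"twist":0},{"hand":0.085,"dp":[-0.0158,0.0271,0.0046],"twist":0},{"hand":0.085,"dp":[-0.0158,0.0271,0.0046],"twist":0},{"hand":0.085,"dp":[-0.0158,0.0271,0.0046],"twist":0},{"hand":0.085,"dp":[-0.0158,0.0271,0.0046],"twist":0},{"hand":0.085,"dp":[-0.0158,0.0271,0.0046],"twist":0}]'
python3 -m jog '[{"hand":0.085,"dp":[-0.0158,0.0271,0.0046],"twist":0},{"hand":0.085,"dp":[-0.0158,0.0271,0.0046],"twist":0},{"hand":0.085,"dp":[-0.0158,0.0271,0.0046],"twist":0},{"hand":0.085,"dp":[-0.0158,0.0271,0.0046],"twist":0},{"hand":0.085,"dp":[-0.0158,0.0271,0.0046],"twist":0},{"hand":0.085,"dp":[-0.0158,0.0271,0.0046],"twist":0},{"hand":0.085,"dp":[-0.0158,0.0271,0.0046],"twist":0},{"hand":0.085,"dp":[-0.0158,0.0271,0.0046],"twist":0},{"hand":0.085,"dp":[0,0,0],"twist":0},{"hand":0.085,"dp":[0,0,0],"twist":0}]'
python3 - <<'E'
from h import *
print(manip.camera_model("wrist")["pose"]); im=manip.capture("wrist"); cv2.imwrite("pics/w2.png",im); cv2.imwrite("pics/w2b.png",cv2.resize(im[100:340,96:416],(800,600),interpolation=cv2.INTER_CUBIC))
s=manip.read_state();print(s["tcp_pos"],s["tcp_rot"],s["time_s"])
E
```

```text
time_s: 1.03
tcp_pos: [0.1175, 0.5117, 0.4045]
tcp_rot: [[-0.119, 0.993, -0.0], [0.993, 0.119, -0.0], [-0.0, -0.0, -1.0]]
force: [0.3, 0.4, 0.9]
gripper_width: 0.995
finger_force: 0.0
time_s: 1.7
tcp_pos: [0.3497, 0.4124, 0.3676]
tcp_rot: [[-0.125, 0.992, -0.0], [0.992, 0.125, -0.0], [-0.0, -0.0, -1.0]]
force: [0.3, 0.4, 1.1]
gripper_width: 0.993
finger_force: 0.0
time_s: 2.53
tcp_pos: [0.5803, 0.3139, 0.3295]
tcp_rot: [[-0.122, 0.992, -0.002], [0.992, 0.122, -0.001], [-0.001, -0.002, -1.0]]
force: [-0.2, 0.2, -0.9]
gripper_width: 0.995
finger_force: 0.0
[[ 0.9925  0.1163  0.0376  0.5715]
 [ 0.1222 -0.9393 -0.3206  0.3973]
 [-0.0019  0.3228 -0.9465  0.2973]
 [ 0.      0.      0.      1.    ]]
[0.5794 0.3147 0.3303] [[-0.1239  0.9923 -0.0014]
 [ 0.9923  0.1239 -0.0002]
 [-0.     -0.0014 -1.    ]] 2.5833
```

View pics/w2b.png

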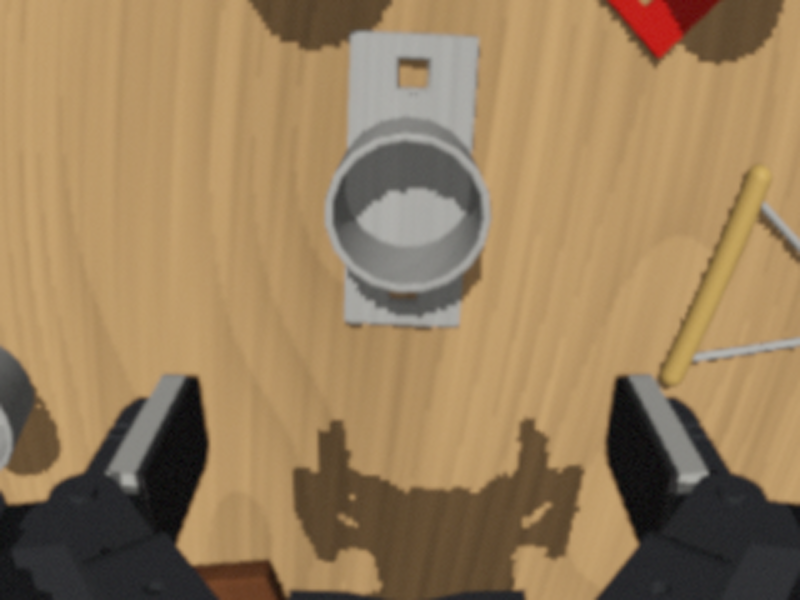

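The dish sits in the middle of the wrist crop: rim centre (408,212), plate corners (350,32), (478,38), (458,326), (346,323) and a hole at (414,74). It is nearly aligned with the tool.

Run:
```python
from h import *
W=lambda u:(np.array(u)+.5)/2.5-.5+[96,100]
c=[[-.025,.062,.006],[.025,.062,.006],[-.025,-.062,.006],[.025,-.062,.006]]
v=fit([("wrist",c,W([(350,32),(478,38),(346,323),(458,326)])),("wrist",[[0,.046,.006]],W([(414,73)])),("wrist",[[0,0,.046]],W([(408,212)]))],[.58,.315,.12])
fit([("wrist",[[0,.046,.006],[-.03,0,.046],[.03,0,.046],[0,0,.046]],W([(414,73),(326,212),(490,212),(408,212)]))],[.58,.315,.12])
s=manip.read_state();R=s["tcp_rot"]
d=np.array([v[0],v[1],.192])-s["tcp_pos"];print("tool d",R.T@d,"twist",-(v[2]-np.arctan2(R[1,1],R[0,1])))
```

```text
sol [0.5804 0.3206] 4.79474579494002 [] rms 0.540967580995702
[[0.1, -0.4], [0.2, -0.6], [-0.5, -0.4], [0.6, 0.1], [-0.5, 0.2], [0.0, 1.4]]
sol [0.5806 0.3216] 5.826573944071165 [] rms 0.7852030038780337
[[-1.0, -0.8], [-0.5, -0.4], [1.2, 1.1], [0.4, 0.3]]
tool d [0.0057 0.002  0.1383] twist 0.04053911969264347
```

```bash
python3 -m jog '[{"hand":0.085,"dp":[0.0055,0.002,0],"twist":0.038},{"hand":0.085,"dp":[0,0,0.02],"twist":0},{"hand":0.085,"dp":[0,0,0.02],"twist":0},{"hand":0.085,"dp":[0,0,0.02],"twist":0},{"hand":0.085,"dp":[0,0,0.02],"twist":0},{"hand":0.085,"dp":[0,0,0.02],"twist":0},{"hand":0.085,"dp":[0,0,0.02],"twist":0},{"hand":0.085,"dp":[0,0,0.018],"twist":0},{"hand":0.085,"dp":[0,0,0],"twist":0}]' 35
python3 -m jog '[{"hand":0.05,"dp":[0,0,0],"twist":0},{"hand":0.05,"dp":[0,0,0],"twist":0},{"hand":0.05,"dp":[0,0,0],"twist":0},{"hand":0.05,"dp":[0,0,0],"twist":0},{"hand":0.05,"dp":[0,0,0],"twist":0},{"hand":0.05,"dp":[0,0,0],"twist":0},{"hand":0.05,"dp":[0,0,0],"twist":0},{"hand":0.05,"dp":[0,0,0],"twist":0}]'
```

```text
time_s: 3.33
tcp_pos: [0.5784, 0.3212, 0.1891]
tcp_rot: [[-0.089, 0.996, -0.006], [0.996, 0.089, -0.003], [-0.002, -0.007, -1.0]]
force: [-1.5, 0.1, -1.1]
gripper_width: 0.999
finger_force: 0.0
time_s: 4.0
tcp_pos: [0.5809, 0.3212, 0.1958]
tcp_rot: [[-0.087, 0.996, 0.003], [0.996, 0.087, 0.002], [0.002, 0.003, -1.0]]
force: [-1.6, 0.5, 7.5]
gripper_width: 0.676
finger_force: 38.7
```

```bash
python3 -m jog '[{"hand":0.05,"dp":[0,0,-0.015],"twist":0},{"hand":0.05,"dp":[0,0,-0.02],"twist":0},{"hand":0.05,"dp":[0,0,-0.025],"twist":0},{"hand":0.05,"dp":[0,0,-0.025],"twist":0},{"hand":0.05,"dp":[0,0,-0.015],"twist":0},{"hand":0.05,"dp":[0,0,0],"twist":-0.074},{"hand":0.05,"dp":[0,0,0],"twist":-0.074},{"hand":0.05,"dp":[0,0,0],"twist":-0.074},{"hand":0.05,"dp":[0,0,0],"twist":0}]'
python3 -m jog '[{"hand":0.05,"dp":[-0.0267,-0.0157,0],"twist":0},{"hand":0.05,"dp":[-0.0267,-0.0157,0],"twist":0},{"hand":0.05,"dp":[-0.0267,-0.0157,0],"twist":0},{"hand":0.05,"dp":[-0.0267,-0.0157,0],"twist":0},{"hand":0.05,"dp":[-0.0267,-0.0157,0],"twist":0},{"hand":0.05,"dp":[-0.0267,-0.0157,0],"twist":0},{"hand":0.05,"dp":[-0.0267,-0.0157,0],"twist":0},{"hand":0.05,"dp":[-0.0267,-0.0157,0],"twist":0},{"hand":0.05,"dp":[-0.0267,-0.0157,0],"twist":0},{"hand":0.05,"dp":[-0.0267,-0.0157,0],"twist":0}]'
python3 -m jog '[{"hand":0.05,"dp":[0,0,0.015],"twist":0},{"hand":0.05,"dp":[0,0,0.015],"twist":0},{"hand":0.05,"dp":[0,0,0],"twist":0},{"hand":0.05,"dp":[0,0,0],"twist":0},{"hand":0.05,"dp":[0,0,0],"twist":0}]'
python3 - <<'E'
from h import *
for n in ("wrist","side","scene"):
    im=manip.capture(n); cv2.imwrite(f"pics/{n}3.png",im)
w=cv2.imread("pics/wrist3.png");a=cv2.resize(w[150:384,130:390],None,fx=2.5,fy=2.5,interpolation=cv2.INTER_CUBIC)[:600,:650]
cv2.imwrite("pics/m3.png",a);print(a.shape)
s=manip.read_state();print(s["tcp_pos"],s["tcp_rot"],s["time_s"])
np.save("wp3.npy",manip.camera_model("wrist")["pose"])
E
```

```text
time_s: 4.75
tcp_pos: [0.5805, 0.3206, 0.2935]
tcp_rot: [[-0.307, 0.952, 0.0], [0.952, 0.307, 0.0], [0.0, 0.0, -1.0]]
force: [-0.7, -0.2, -1.2]
gripper_width: 0.669
finger_force: 38.0
time_s: 5.58
tcp_pos: [0.5115, 0.0172, 0.2935]
tcp_rot: [[-0.302, 0.953, 0.001], [0.953, 0.302, -0.0], [-0.0, 0.001, -1.0]]
force: [-0.4, 0.2, -1.3]
gripper_width: 0.676
finger_force: 38.2
time_s: 6.0
tcp_pos: [0.5124, 0.0188, 0.2641]
tcp_rot: [[-0.304, 0.953, 0.001], [0.953, 0.304, 0.0], [-0.0, 0.001, -1.0]]
force: [0.3, 0.2, -0.7]
gripper_width: 0.675
finger_force: 38.2
(585, 650, 3)
[0.5125 0.0189 0.2642] [[-0.3043  0.9526  0.0018]
 [ 0.9526  0.3043  0.    ]
 [-0.0005  0.0017 -1.    ]] 6.15
```

View pics/m3.png

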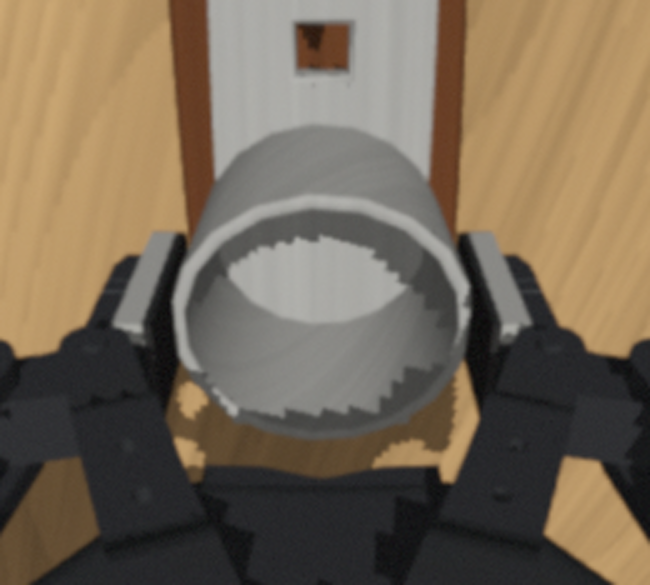

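The dish is firmly held with its plate over the stand, and the hole is at crop (324,47). The stand edges lie symmetric about it. I'll measure along tool x using image profiles.

Run:
```python
from h import *
w=cv2.imread("pics/wrist3.png").astype(int)
for c in (215,258,290): print(c,[(r,*w[r,c-1:c+2].mean(0).round().astype(int)) for r in range(100,165,2)])
for r in (130,): print([(c,*w[r,c]) for c in range(180,340,3)])
def bk(u,z):
    m=manip.camera_model("wrist");T=np.array(m["pose"]);d=np.array(u,float)-[m["cx"],m["cy"]];t=np.linalg.norm(d)/m["fx"];v=np.r_[np.sin(t)*d/np.linalg.norm(d),np.cos(t)];v=T[:3,:3]@v;return T[:3,3]+v*(z-T[2,3])/v[2]
s=manip.read_state();R=s["tcp_rot"]
print("hole tool",R.T@(bk((259.3,168.5),.074)-s["tcp_pos"]))
print("exp peg tool",R.T@(place(.5129,.0184,np.radians(17.74),[[0,.046,.038]])[0]-s["tcp_pos"]))
print("far edge px",proj("wrist",place(.5129,.0184,np.radians(17.74),[[-.045,.075,.018],[0,.075,.018],[.045,.075,.018],[-.045,.0,.018],[.045,0,.018]])))
```

```text
215 [(100, np.int64(98), np.int64(144), np.int64(176)), (102, np.int64(97), np.int64(143), np.int64(175)), (104, np.int64(95), np.int64(141), np.int64(174)), (106, np.int64(95), np.int64(141), np.int64(174)), (108, np.int64(90), np.int64(135), np.int64(168)), (110, np.int64(51), np.int64(82), np.int64(116)), (112, np.int64(38), np.int64(64), np.int64(106)), (114, np.int64(36), np.int64(60), np.int64(101)), (116, np.int64(34), np.int64(59), np.int64(99)), (118, np.int64(36), np.int64(60), np.int64(100)), (120, np.int64(36), np.int64(60), np.int64(100)), (122, np.int64(37), np.int64(61), np.int64(100)), (124, np.int64(36), np.int64(60), np.int64(100)), (126, np.int64(35), np.int64(59), np.int64(100)), (128, np.int64(36), np.int64(59), np.int64(100)), (130, np.int64(36), np.int64(58), np.int64(101)), (132, np.int64(36), np.int64(59), np.int64(100)), (134, np.int64(37), np.int64(60), np.int64(101)), (136, np.int64(36), np.int64(60), np.int64(100)), (138, np.int64(41), np.int64(64), np.int64(103)), (140, np.int64(104), np.int64(113), np.int64(125)), (142, np.int64(157), np.int64(162), np.
[... 6157 characters left out ...]
)), (312, np.int64(38), np.int64(63), np.int64(105)), (315, np.int64(33), np.int64(57), np.int64(96)), (318, np.int64(97), np.int64(142), np.int64(176)), (321, np.int64(98), np.int64(144), np.int64(177)), (324, np.int64(92), np.int64(135), np.int64(169)), (327, np.int64(90), np.int64(133), np.int64(165)), (330, np.int64(89), np.int64(133), np.int64(164)), (333, np.int64(93), np.int64(137), np.int64(169)), (336, np.int64(96), np.int64(141), np.int64(175)), (339, np.int64(98), np.int64(142), np.int64(175))]
hole tool [0.0445 0.0022 0.1901]
exp peg tool [ 0.0455 -0.0001  0.2261]
far edge px [[193.2907 110.3391]
 [255.6181 108.9578]
 [318.1311 110.0433]
 [198.4792 207.5661]
 [313.4641 207.4442]]
```

Run:
```python
from h import *
w=cv2.imread("pics/wrist3.png").astype(float)
m=manip.camera_model("wrist");T=np.array(m["pose"]);s=manip.read_state();R=s["tcp_rot"]
def bk(u,z):
    d=np.array(u,float)-[m["cx"],m["cy"]];t=np.linalg.norm(d)/m["fx"];v=np.r_[np.sin(t)*d/np.linalg.norm(d),np.cos(t)];v=T[:3,:3]@v;return (R.T@(T[:3,3]+v*(z-T[2,3])/v[2]-s["tcp_pos"]))[:2]
def cross(p,lo,hi,thr):
    idx=range(lo,hi) if hi>lo else range(lo,hi,-1); idx=list(idx)
    for a,b in zip(idx,idx[1:]):
        if p[a]<thr<=p[b]: return a+(b-a)*(thr-p[a])/(p[b]-p[a])
g=w[:,:,1]; sat=w[:,:,0]
L=[];Rr=[];PL=[];PR=[]
for r in range(114,222,4):
    a=cross(g[r],205,170,100);b=cross(g[r],308,345,100)
    if a: L.append(bk((a,r),.018))
    if b: Rr.append(bk((b,r),.018))
    if 144<r<204:
        a=cross(sat[r],204,240,100);b=cross(sat[r],312,280,100)
        if a: PL.append(bk((a,r),.074))
        if b: PR.append(bk((b,r),.074))
F=[bk((c,cross(g[:,c],118,95,100)),.018) for c in range(205,312,6)]
P=[bk((c,cross(sat[:,c],132,150,100)),.074) for c in range(222,302,6)]
for n,E in zip(("L","R","PL","PR"),(L,Rr,PL,PR)):
    E=np.array(E);k=np.polyfit(E[:,0],E[:,1],1);print(n,len(E),"y at x0",k[1],"slope",k[0],"res",np.std(E[:,1]-np.polyval(k,E[:,0])))
for n,E in (("F",F),("P",P)):
    E=np.array(E);k=np.polyfit(E[:,1],E[:,0],1);print(n,"x at y0",k[1],"slope",k[0],np.std(E[:,0]-np.polyval(k,E[:,1])))
```

```text
L 27 y at x0 -0.04268398691792256 slope -0.018283886360528186 res 0.00011391709975048977
R 27 y at x0 0.0452305794729908 slope -0.017810490870568383 res 0.00012186172141451103
PL 15 y at x0 -0.023521530819190516 slope 0.006348950186829405 res 2.89847688813508e-05
PR 15 y at x0 0.026761585202876064 slope 0.004682647402610237 res 3.516445078582839e-05
F x at y0 0.07507238075402169 slope 0.018627645590556564 7.996440498418384e-05
P x at y0 0.060523031669430745 slope -0.0035764400426520756 1.632947663954155e-05
```

```bash
python3 -m jog '[{"hand":0.05,"dp":[0.0015,-0.0003,0],"twist":-0.023},{"hand":0.05,"dp":[0,0,0.012],"twist":0},{"hand":0.05,"dp":[0,0,0.012],"twist":0},{"hand":0.05,"dp":[0,0,0.006],"twist":0},{"hand":0.05,"dp":[0,0,0.004],"twist":0},{"hand":0.05,"dp":[0,0,0.004],"twist":0},{"hand":0.05,"dp":[0,0,0],"twist":0},{"hand":0.05,"dp":[0,0,0],"twist":0}]'
python3 -m jog '[{"hand":0.05,"dp":[0,0,0.003],"twist":0},{"hand":0.05,"dp":[0,0,0.003],"twist":0},{"hand":0.05,"dp":[0,0,0.003],"twist":0},{"hand":0.05,"dp":[0,0,0.002],"twist":0},{"hand":0.05,"dp":[0,0,0],"twist":0},{"hand":0.05,"dp":[0,0,0],"twist":0}]'
```

```text
time_s: 6.82
tcp_pos: [0.5115, 0.0198, 0.225]
tcp_rot: [[-0.326, 0.945, -0.0], [0.945, 0.326, 0.0], [0.0, -0.0, -1.0]]
force: [-0.3, 0.7, -0.6]
gripper_width: 0.675
finger_force: 38.2
time_s: 7.32
tcp_pos: [0.5114, 0.0199, 0.214]
tcp_rot: [[-0.326, 0.945, 0.0], [0.945, 0.326, 0.0], [0.0, 0.0, -1.0]]
force: [0.1, -0.5, -1.7]
gripper_width: 0.671
finger_force: 38.2
```

```bash
python3 -m jog '[{"hand":0.05,"dp":[0,0,0.001],"twist":0},{"hand":0.05,"dp":[0,0,0.001],"twist":0},{"hand":0.05,"dp":[0,0,0.001],"twist":0},{"hand":0.05,"dp":[0,0,0],"twist":0},{"hand":0.05,"dp":[0,0,0],"twist":0}]'
```

```text
time_s: 7.73
tcp_pos: [0.5117, 0.0199, 0.2137]
tcp_rot: [[-0.326, 0.945, 0.001], [0.945, 0.326, -0.0], [-0.0, 0.001, -1.0]]
force: [-10.7, -0.2, 17.0]
gripper_width: 0.672
finger_force: 40.2
```

```bash
python3 -m jog '[{"hand":0.085,"dp":[0,0,-0.002],"twist":0},{"hand":0.085,"dp":[0,0,-0.001],"twist":0},{"hand":0.085,"dp":[0,0,0],"twist":0},{"hand":0.085,"dp":[0,0,0],"twist":0},{"hand":0.085,"dp":[0,0,0],"twist":0},{"hand":0.085,"dp":[0,0,0],"twist":0},{"hand":0.085,"dp":[0,0,-0.02],"twist":0},{"hand":0.085,"dp":[0,0,-0.03],"twist":0},{"hand":0.085,"dp":[0,0,-0.03],"twist":0},{"hand":0.085,"dp":[0,0,-0.03],"twist":0}]'
python3 -m jog '[{"hand":0.085,"dp":[0,0,-0.008],"twist":-0.1152},{"hand":0.085,"dp":[0,0,-0.008],"twist":-0.1152},{"hand":0.085,"dp":[0,0,-0.008],"twist":-0.1152},{"hand":0.085,"dp":[0,0,-0.008],"twist":-0.1152},{"hand":0.085,"dp":[0,0,-0.008],"twist":-0.1152},{"hand":0.085,"dp":[0,0,-0.008],"twist":-0.1152},{"hand":0.085,"dp":[0,0,-0.008],"twist":-0.1152},{"hand":0.085,"dp":[0,0,-0.008],"twist":-0.1152},{"hand":0.085,"dp":[0,0,-0.008],"twist":-0.1152},{"hand":0.085,"dp":[0,0,0],"twist":-0.1152}]'
python3 -m jog '[{"hand":0.085,"dp":[-0.0005,-0.019,0],"twist":0},{"hand":0.085,"dp":[-0.0005,-0.019,0],"twist":0},{"hand":0.085,"dp":[-0.0005,-0.019,0],"twist":0},{"hand":0.085,"dp":[-0.0005,-0.019,0],"twist":0},{"hand":0.085,"dp":[-0.0005,-0.019,0],"twist":0},{"hand":0.085,"dp":[-0.0005,-0.019,0],"twist":0},{"hand":0.085,"dp":[-0.0005,-0.019,0],"twist":0},{"hand":0.085,"dp":[-0.0005,-0.019,0],"twist":0},{"hand":0.085,"dp":[-0.0005,-0.019,0],"twist":0},{"hand":0.085,"dp":[0,-0.019,0],"twist":0}]'
python3 -m jog '[{"hand":0.085,"dp":[0,0,0],"twist":0},{"hand":0.085,"dp":[0,0,0],"twist":0},{"hand":0.085,"dp":[0,0,0],"twist":0}]'
python3 - <<'E'
from h import *
for n in ("wrist","side","scene"):
    im=manip.capture(n); cv2.imwrite(f"pics/{n}4.png",im)
w=cv2.imread("pics/wrist4.png");a=cv2.resize(w[60:300,96:416],(800,600),interpolation=cv2.INTER_CUBIC)
cv2.imwrite("pics/m4.png",a)
s=manip.read_state();print(s["tcp_pos"],s["tcp_rot"],s["time_s"])
E
```

```text
time_s: 8.57
tcp_pos: [0.5112, 0.0199, 0.325]
tcp_rot: [[-0.326, 0.945, -0.001], [0.945, 0.326, 0.0], [0.0, -0.001, -1.0]]
force: [-0.3, -0.1, 0.3]
gripper_width: 0.997
finger_force: 0.0
time_s: 9.4
tcp_pos: [0.5116, 0.0199, 0.3978]
tcp_rot: [[-0.997, 0.081, 0.003], [0.081, 0.997, 0.0], [-0.003, 0.0, -1.0]]
force: [-0.3, 0.6, 0.6]
gripper_width: 0.995
finger_force: 0.0
time_s: 10.23
tcp_pos: [0.4993, -0.1708, 0.3958]
tcp_rot: [[-0.996, 0.087, -0.0], [0.087, 0.996, 0.0], [0.0, 0.0, -1.0]]
force: [0.2, 1.1, -0.4]
gripper_width: 0.997
finger_force: 0.0
time_s: 10.48
tcp_pos: [0.4995, -0.1694, 0.3959]
tcp_rot: [[-0.996, 0.087, -0.0], [0.087, 0.996, 0.001], [0.0, 0.001, -1.0]]
force: [0.4, 0.4, 0.6]
gripper_width: 0.992
finger_force: 0.0
[ 0.4996 -0.169   0.3961] [[-0.9963  0.0855  0.0001]
 [ 0.0855  0.9963  0.0002]
 [-0.0001  0.0002 -1.    ]] 10.6333
```

View pics/m4.png

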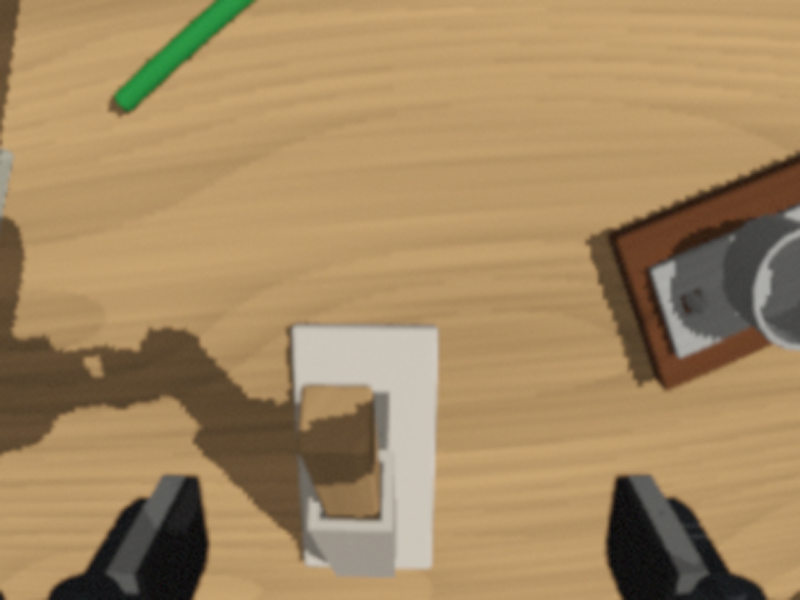

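The holder's foot plate corners are at (292,326), (437,326) and (432,569). The handle's end edge is (302,385) to (372,386) and the mouth's top edge (308,530) to (395,527). The dish is seated on the stand at right.

Run:
```python
from h import *
W=lambda u:(np.array(u)+.5)/2.5-.5+[96,60]
c=[[-.075,-.0375,.008],[-.075,.0375,.008],[.075,.0375,.008]]
hp=lambda v:[[v[3]-.0644,-.011,.1608],[v[3]-.0644,.011,.1608],[v[3]+.0117,-.0165,.1237],[v[3]+.0117,.0165,.1237]]
fp=W([(292,326),(437,326),(432,569)])
h0=W([(302,385),(372,386),(308,530),(395,527)])
v=fit([("wrist",c,fp),("wrist",hp,h0)],[.6,-.2,-.08,-.02])
x,y=lambda_=(0,0) if 0 else (v[0],v[1])
g=place(v[0],v[1],v[2],[[v[3]-.0283,0,.1403]])[0];print("grip",g)
for n in("scene","side"):print(n,proj(n,place(v[0],v[1],v[2],hp(v)+[[-.075,-.0375,.008],[.075,.0375,.008]])))
s=manip.read_state();R=s["tcp_rot"]
print("tool d",R.T@(g+[0,0,.155]-s["tcp_pos"]),"yaw",np.degrees(v[2]),"tool y",np.degrees(np.arctan2(R[1,1],R[0,1])))
```

```text
sol [ 0.6069 -0.1987] -5.319792485359222 [-0.042] rms 0.5644343802409556
[[-0.3, -0.2], [0.9, 0.2], [0.3, 0.0], [-0.9, -0.1], [0.5, -0.2], [0.2, -0.5], [-0.4, 1.3]]
grip [ 0.5369 -0.1922  0.1403]
scene [[261.5548 159.0774]
 [265.6261 161.6535]
 [243.7573 175.2656]
 [249.6624 179.4573]
 [251.137  193.7577]
 [230.3876 221.4409]]
side [[259.2739 196.9632]
 [255.7716 192.9043]
 [278.8498 196.814 ]
 [273.5417 190.9811]
 [270.5891 227.5423]
 [292.6453 198.2734]]
tool d [-0.0392 -0.0199  0.1008] yaw -5.319792485359222 tool y 85.09441387200317
```

```bash
python3 -m jog '[{"hand":0.085,"dp":[-0.013,-0.0066,0],"twist":0.004},{"hand":0.085,"dp":[-0.013,-0.0066,0],"twist":0.003},{"hand":0.085,"dp":[-0.013,-0.0067,0],"twist":0},{"hand":0.085,"dp":[0,0,0.02],"twist":0},{"hand":0.085,"dp":[0,0,0.02],"twist":0},{"hand":0.085,"dp":[0,0,0.02],"twist":0},{"hand":0.085,"dp":[0,0,0.02],"twist":0},{"hand":0.085,"dp":[0,0,0.02],"twist":0},{"hand":0.085,"dp":[0,0,0],"twist":0},{"hand":0.085,"dp":[0,0,0],"twist":0}]' 50
python3 -m jog '[{"hand":0.01,"dp":[0,0,0],"twist":0},{"hand":0.01,"dp":[0,0,0],"twist":0},{"hand":0.01,"dp":[0,0,0],"twist":0},{"hand":0.01,"dp":[0,0,0],"twist":0},{"hand":0.01,"dp":[0,0,0],"twist":0},{"hand":0.01,"dp":[0,0,0],"twist":0},{"hand":0.01,"dp":[0,0,0],"twist":0},{"hand":0.01,"dp":[0,0,0],"twist":0},{"hand":0.01,"dp":[0,0,0],"twist":0},{"hand":0.01,"dp":[0,0,0],"twist":0}]'
```

```text
time_s: 11.47
tcp_pos: [0.5365, -0.1926, 0.2955]
tcp_rot: [[-0.996, 0.093, -0.002], [0.093, 0.996, 0.001], [0.002, 0.001, -1.0]]
force: [-0.3, 0.2, 0.3]
gripper_width: 0.993
finger_force: 0.0
time_s: 12.3
tcp_pos: [0.5365, -0.1933, 0.2968]
tcp_rot: [[-0.996, 0.094, 0.001], [0.094, 0.996, -0.001], [-0.001, -0.0, -1.0]]
force: [-2.3, -0.3, 4.6]
gripper_width: 0.252
finger_force: 49.3
```

```bash
python3 -m jog '[{"hand":0.01,"dp":[0.005,0,-0.005],"twist":0},{"hand":0.01,"dp":[0.007,0,-0.007],"twist":0},{"hand":0.01,"dp":[0.007,0,-0.007],"twist":0},{"hand":0.01,"dp":[0.007,0,-0.007],"twist":0}]'
python3 -m jog '[{"hand":0.01,"dp":[0.009,0,-0.009],"twist":0},{"hand":0.01,"dp":[0.009,0,-0.009],"twist":0},{"hand":0.01,"dp":[0.009,0,-0.009],"twist":0},{"hand":0.01,"dp":[0.009,0,-0.009],"twist":0},{"hand":0.01,"dp":[0.009,0,-0.009],"twist":0},{"hand":0.01,"dp":[0.009,0,-0.009],"twist":0},{"hand":0.01,"dp":[0.009,0,-0.009],"twist":0},{"hand":0.01,"dp":[0.009,0,-0.009],"twist":0},{"hand":0.01,"dp":[0,0,0],"twist":0}]'
```

```text
time_s: 12.63
tcp_pos: [0.5102, -0.1905, 0.3225]
tcp_rot: [[-0.996, 0.093, 0.001], [0.093, 0.996, 0.0], [-0.001, 0.0, -1.0]]
force: [2.5, -0.6, 0.0]
gripper_width: 0.254
finger_force: 48.8
time_s: 13.38
tcp_pos: [0.4376, -0.1838, 0.3959]
tcp_rot: [[-0.996, 0.094, 0.001], [0.094, 0.996, -0.001], [-0.001, -0.001, -1.0]]
force: [-0.3, -0.6, -0.9]
gripper_width: 0.251
finger_force: 48.9
```

```bash
python3 -m jog '[{"hand":0.01,"dp":[0,0,-0.01],"twist":0},{"hand":0.01,"dp":[0,0,-0.02],"twist":0},{"hand":0.01,"dp":[0,0,-0.02],"twist":0},{"hand":0.01,"dp":[0,0,-0.01],"twist":0},{"hand":0.01,"dp":[0,0,0],"twist":0},{"hand":0.01,"dp":[0,0,0],"twist":0},{"hand":0.01,"dp":[0,0,0],"twist":0},{"hand":0.01,"dp":[0,0,0],"twist":0}]'
python3 - <<'E'
from h import *
def back(n,u,z=0):
    m=manip.camera_model(n);T=np.array(m["pose"]);d=T[:3,:3]@[(u[0]-m["cx"])/m["fx"],(u[1]-m["cy"])/m["fy"],1];return (T[:3,3]+d*(z-T[2,3])/d[2])[:2]
f=lambda u:(np.array(u)+.5)*.64-.5
for k,u in dict(cup=(582,352),greenH=(489,277),greenTip=(409,270),soap=(373,260),ramekin=(361,390),rattle=(428,440),swA=(503,466),swB=(548,510),swC=(480,518),red=(590,505),jar=(687,485),w1=(295,225),w2=(325,257)).items(): print(k,back("scene",f(u)))
im=[]
for n in ("side","scene"):
    a=manip.capture(n); cv2.imwrite(f"pics/{n}5.png",a)
E
```

```text
time_s: 14.05
tcp_pos: [0.439, -0.184, 0.4525]
tcp_rot: [[-0.996, 0.094, -0.002], [0.094, 0.996, 0.001], [0.003, 0.001, -1.0]]
force: [-0.7, -1.2, 0.1]
gripper_width: 0.248
finger_force: 48.9
cup [0.3568 0.1836]
greenH [ 0.274  -0.1376]
greenTip [ 0.3939 -0.3084]
soap [ 0.4274 -0.412 ]
ramekin [ 0.7653 -0.075 ]
rattle [0.7619 0.1082]
swA [0.711  0.2413]
swB [0.728  0.3461]
swC [0.817 0.276]
red [0.6721 0.39  ]
jar [0.5239 0.4868]
w1 [ 0.4612 -0.7199]
w2 [ 0.5081 -0.5175]
```

```bash
python3 -m jog '[{"hand":0.01,"dp":[0,0.028,0],"twist":0},{"hand":0.01,"dp":[0,0.028,0],"twist":0},{"hand":0.01,"dp":[0,0.028,0],"twist":0},{"hand":0.01,"dp":[0,0.028,0],"twist":0},{"hand":0.01,"dp":[0,0.028,0],"twist":0},{"hand":0.01,"dp":[0,0.028,0],"twist":0},{"hand":0.01,"dp":[0,0.028,0],"twist":0},{"hand":0.01,"dp":[0,0.028,0],"twist":0}]'
python3 -m jog '[{"hand":0.01,"dp":[0,0.028,0],"twist":0},{"hand":0.01,"dp":[0,0.028,0],"twist":0},{"hand":0.01,"dp":[0,0.028,0],"twist":0},{"hand":0.01,"dp":[0,0.028,0],"twist":0},{"hand":0.01,"dp":[0,0.028,0],"twist":0},{"hand":0.01,"dp":[0,0.028,0],"twist":0},{"hand":0.01,"dp":[0,0.028,0],"twist":0},{"hand":0.01,"dp":[0,0.026,0],"twist":0},{"hand":0.01,"dp":[0,0,0],"twist":0},{"hand":0.01,"dp":[0,0,0],"twist":0}]'
python3 - <<'E'
from h import *
a=manip.capture("side")[60:260,120:387];b=manip.capture("scene")[120:320,260:500]
cv2.imwrite("pics/m6.png",cv2.resize(np.hstack([a,b]),(800,None) if 0 else (800,316),interpolation=cv2.INTER_CUBIC))
E
```

```text
time_s: 14.82
tcp_pos: [0.4598, 0.0404, 0.4537]
tcp_rot: [[-0.996, 0.094, -0.001], [0.094, 0.996, 0.0], [0.001, 0.0, -1.0]]
force: [-0.5, -0.2, -0.8]
gripper_width: 0.253
finger_force: 49.0
time_s: 15.65
tcp_pos: [0.4806, 0.2611, 0.453]
tcp_rot: [[-0.996, 0.092, -0.002], [0.092, 0.996, -0.001], [0.002, -0.001, -1.0]]
force: [0.6, -0.4, -0.6]
gripper_width: 0.25
finger_force: 49.2
```

View pics/m6.png

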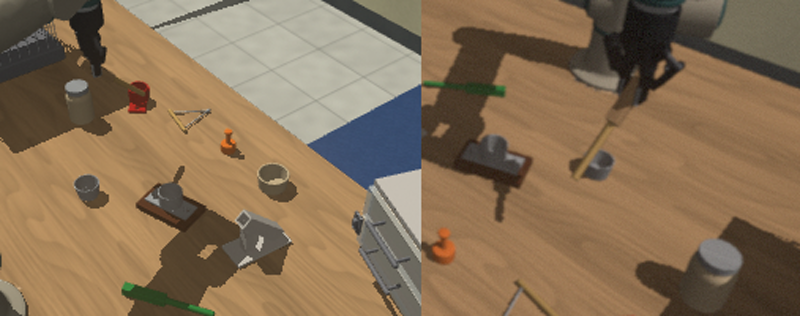

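The perch hangs at about 45° from the fingers, pointing away from the robot, over free table. The dish is still seated. The moves can't tilt the tool, so I'll level the perch by pressing the bar's end onto the free table so it pivots in the pads.

```bash
python3 -m jog '[{"hand":0.01,"dp":[0,0,0.03],"twist":0},{"hand":0.01,"dp":[0,0,0.03],"twist":0},{"hand":0.01,"dp":[0,0,0.03],"twist":0},{"hand":0.01,"dp":[0,0,0.03],"twist":0},{"hand":0.01,"dp":[0,0,0.03],"twist":0},{"hand":0.01,"dp":[0,0,0.015],"twist":0},{"hand":0.01,"dp":[0,0,0],"twist":0},{"hand":0.01,"dp":[0,0,0],"twist":0}]' 20
python3 -m jog '[{"hand":0.01,"dp":[0,0,0.006],"twist":0},{"hand":0.01,"dp":[0,0,0.006],"twist":0},{"hand":0.01,"dp":[0,0,0.006],"twist":0},{"hand":0.01,"dp":[0,0,0.006],"twist":0},{"hand":0.01,"dp":[0,0,0],"twist":0}]'
```

```text
time_s: 16.42
tcp_pos: [0.4808, 0.2592, 0.2891]
tcp_rot: [[-0.995, 0.095, -0.001], [0.095, 0.995, -0.0], [0.001, -0.0, -1.0]]
force: [0.6, 1.0, -0.1]
gripper_width: 0.251
finger_force: 49.2
time_s: 16.83
tcp_pos: [0.481, 0.2602, 0.2659]
tcp_rot: [[-0.996, 0.093, 0.003], [0.093, 0.996, 0.001], [-0.003, 0.002, -1.0]]
force: [1.3, 0.6, 3.1]
gripper_width: 0.248
finger_force: 48.1
```

```bash
python3 -m jog '[{"hand":0.01,"dp":[0,0,0.006],"twist":0},{"hand":0.01,"dp":[0,0,0.006],"twist":0},{"hand":0.01,"dp":[0,0,0.006],"twist":0},{"hand":0.01,"dp":[0,0,0.006],"twist":0},{"hand":0.01,"dp":[0,0,0.006],"twist":0},{"hand":0.01,"dp":[0,0,0.006],"twist":0},{"hand":0.01,"dp":[0,0,0],"twist":0}]' 20
python3 -m jog '[{"hand":0.01,"dp":[0,0,0.006],"twist":0},{"hand":0.01,"dp":[0,0,0.006],"twist":0},{"hand":0.01,"dp":[0,0,0.006],"twist":0},{"hand":0.01,"dp":[0,0,0.006],"twist":0},{"hand":0.01,"dp":[0,0,0.006],"twist":0},{"hand":0.01,"dp":[0,0,0],"twist":0}]'
```

```text
time_s: 17.42
tcp_pos: [0.4806, 0.2599, 0.2277]
tcp_rot: [[-0.996, 0.094, -0.001], [0.094, 0.996, -0.001], [0.001, -0.001, -1.0]]
force: [1.1, -0.1, 1.3]
gripper_width: 0.247
finger_force: 45.2
time_s: 17.92
tcp_pos: [0.4804, 0.2599, 0.1974]
tcp_rot: [[-0.996, 0.094, -0.002], [0.094, 0.996, -0.001], [0.001, -0.001, -1.0]]
force: [0.6, 1.1, 1.7]
gripper_width: 0.248
finger_force: 44.4
```

```bash
python3 -m jog '[{"hand":0.01,"dp":[0,0,0.005],"twist":0},{"hand":0.01,"dp":[0,0,0.005],"twist":0},{"hand":0.01,"dp":[0,0,0.005],"twist":0},{"hand":0.01,"dp":[0,0,0],"twist":0},{"hand":0.01,"dp":[0,0,0],"twist":0}]' 80
python3 - <<'E'
from h import *
im=manip.capture("scene");cv2.imwrite("pics/s7.png",im);sd=manip.capture("side");cv2.imwrite("pics/sd7.png",sd);w=manip.capture("wrist");cv2.imwrite("pics/w7.png",w)
E
```

```text
time_s: 18.33
tcp_pos: [0.4808, 0.26, 0.1839]
tcp_rot: [[-0.996, 0.094, 0.0], [0.094, 0.996, -0.0], [-0.0, -0.0, -1.0]]
force: [0.2, 0.0, 1.7]
gripper_width: 0.244
finger_force: 81.6
```

```bash
python3 -m jog '[{"hand":0.01,"dp":[0,0,0.002],"twist":0},{"hand":0.01,"dp":[0,0,0.002],"twist":0},{"hand":0.01,"dp":[0,0,0],"twist":0},{"hand":0.01,"dp":[0,0,0],"twist":0}]'
python3 -m jog '[{"hand":0.01,"dp":[0,0,-0.01],"twist":0},{"hand":0.01,"dp":[0,0,-0.02],"twist":0},{"hand":0.01,"dp":[0,0,-0.03],"twist":0},{"hand":0.01,"dp":[0,0,-0.03],"twist":0},{"hand":0.01,"dp":[0,0,-0.03],"twist":0},{"hand":0.01,"dp":[0,0,-0.03],"twist":0},{"hand":0.01,"dp":[0,0,-0.03],"twist":0},{"hand":0.01,"dp":[0,0,-0.02],"twist":0},{"hand":0.01,"dp":[0,0,0],"twist":0}]'
python3 -m jog '[{"hand":0.01,"dp":[0.003,-0.012,0],"twist":0},{"hand":0.01,"dp":[0.0065,-0.025,0],"twist":0},{"hand":0.01,"dp":[0.0065,-0.025,0],"twist":0},{"hand":0.01,"dp":[0.0065,-0.025,0],"twist":0},{"hand":0.01,"dp":[0.0065,-0.025,0],"twist":0},{"hand":0.01,"dp":[0.0065,-0.025,0],"twist":0},{"hand":0.01,"dp":[0.0065,-0.025,0],"twist":0},{"hand":0.01,"dp":[0.0065,-0.025,0],"twist":0},{"hand":0.01,"dp":[0.0065,-0.025,0],"twist":0},{"hand":0.01,"dp":[0.006,-0.025,0],"twist":0}]'
python3 -m jog '[{"hand":0.01,"dp":[0,0,0],"twist":0},{"hand":0.01,"dp":[0,0,0],"twist":0},{"hand":0.01,"dp":[0,0,0],"twist":0},{"hand":0.01,"dp":[0,0,0],"twist":0},{"hand":0.01,"dp":[0,0,0],"twist":0},{"hand":0.01,"dp":[0,0,0],"twist":0}]'
python3 - <<'E'
from h import *
a=manip.capture("side");cv2.imwrite("pics/sd8.png",a);b=manip.capture("scene");cv2.imwrite("pics/s8.png",b);cv2.imwrite("pics/w8.png",manip.capture("wrist"))
# predicted bar tip/mid pixels for tilt 6 deg
s=manip.read_state();R=s["tcp_rot"];g=s["tcp_pos"]+R@[0,0,.155]
for t in (0,6,12):
    d=-R[:,0]*np.cos(np.radians(t))+R[:,2]*np.sin(np.radians(t));d/=np.linalg.norm(d)
    for n in("side","scene"):print(t,n,proj(n,[g-.04*d,g,g+.115*d,g+.17*d]).round(1).tolist())
c1=cv2.resize(a[100:250,160:310],(398,398),interpolation=cv2.INTER_CUBIC);c2=cv2.resize(b[110:260,240:390],(398,398),interpolation=cv2.INTER_CUBIC)
cv2.imwrite("pics/m8.png",np.hstack([c1,c2]))
E
```

```text
time_s: 18.82
tcp_pos: [0.4807, 0.2601, 0.18]
tcp_rot: [[-0.996, 0.094, -0.0], [0.094, 0.996, 0.0], [0.0, 0.0, -1.0]]
force: [-0.1, -0.0, 2.8]
gripper_width: 0.242
finger_force: 81.6
time_s: 19.57
tcp_pos: [0.4807, 0.2601, 0.3859]
tcp_rot: [[-0.996, 0.094, 0.007], [0.094, 0.996, 0.004], [-0.007, 0.004, -1.0]]
force: [0.1, 0.7, -0.2]
gripper_width: 0.241
finger_force: 81.2
time_s: 20.4
tcp_pos: [0.3968, 0.0288, 0.3788]
tcp_rot: [[-0.996, 0.093, -0.003], [0.093, 0.996, 0.0], [0.003, 0.0, -1.0]]
force: [1.1, -0.4, -0.4]
gripper_width: 0.244
finger_force: 81.2
time_s: 20.9
tcp_pos: [0.3979, 0.0304, 0.3798]
tcp_rot: [[-0.996, 0.092, -0.001], [0.092, 0.996, 0.0], [0.001, 0.0, -1.0]]
force: [-0.0, 0.1, -0.8]
gripper_width: 0.239
finger_force: 81.2
0 side [[183.6, 162.4], [194.4, 158.2], [224.1, 146.8], [237.7, 141.5]]
0 scene [[343.5, 152.0], [335.2, 156.3], [309.8, 169.5], [296.7, 176.3]]
6 side [[183.5, 161.4], [194.4, 158.2], [224.2, 149.5], [237.7, 145.5]]
6 scene [[343.6, 150.9], [335.2, 156.3], [309.7, 172.7], [296.6, 181.1]]
12 side [[183.5, 160.4], [194.4, 158.2], [223.9, 152.2], [237.2, 149.5]]
12 scene [[343.6, 149.8], [335.2, 156.3], [309.8, 175.7], [297.0, 185.5]]
```

View pics/m8.png

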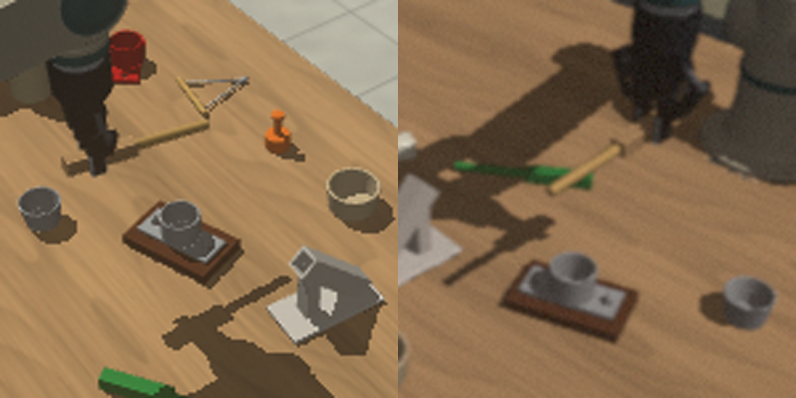

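The picture shows the perch held nearly level: side tip at (208,124) and scene tip at (552,190), which fits a 6–8° tilt. The bar is over the dish, which sits on the stand. The arm is still, so I'm handing in.

```bash
python3 -c "
from cell import manip
print(manip.close_job())"
```

```text
the job is handed in; nothing more can be done
None
```

I handed the job in at about 21 s: the dish is seated on its pegs and let go, and the perch is held still, about 6–8° from level, with mid-bar about 15 cm above the rim by my estimate; no verdict came back.

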